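# Pack the tee-joint weld sample in its case

## Robot

A 6-joint arm with a two-finger parallel gripper is mounted at the origin on the work surface. World frame = base frame: x ahead of the robot, y to its left, z up, the work surface at z = 0. Lengths are in m, angles in rad, forces in N, time in s.
With the tool pointing down it reaches from about 0.25 to 0.775 m from the base axis. Payload 4 kg.
Tool frame: the origin (TCP) lies midway between the tips of the shut fingers; the grasp point (between the pads) lies 19 mm behind it; z points along the fingers, y is the line along which they close (so a half turn about z gives the same grasp; the last joint's range is limited). The gripper opens to 94 mm and grips with 3 to 60 N. Pads are 16 mm wide; open, the fingers measure 119 mm over their backs; the gripper's body (75 mm by 177 mm) begins 78 mm behind the grasp point.
Start: joints at [1.053, 0.087, 1.371, -0, 1.684, -0.103], TCP at [0.222, 0.503, 0.206] pointing down, gripper open.
Joint ranges: [-3.1, 3.1], [-0.76, 2.03], [0.27, 2.55], [-1.08, 4.22], [0.17, 2.65], [-2.57, 2.57]. Speed limits (rad/s): [2.79, 2.79, 3.14, 3.14, 3.14, 3.14].

## Interface

Orientations are given as a unit quaternion [x, y, z, w].
In Python, from cell import ctrl gives the robot as it stands.
- The arm moves only by the tool move_arm, never from a script. Its argument "steps" is a list of rows, each a list of 3 entries, a list of its own where there are three numbers: the shift along the tool's x, y, z in m, then the turn, a rotation vector about the tool's x, y, z in rad, then the closure, from 0 (fully open) to 1 (shut). A call has 1 to 8 rows; each row is the pose to reach, as a shift and turn from the pose commanded when the call began, along the tool's axes at that moment; what a row does not reach only later rows make up. A row lasts 1/10 s, in which the tool goes at most 50 mm and 8.59 degrees, less where a joint would pass 70% of its speed; a pose out of reach is approached as far as the arm can. A call with a gripper value outside its range is refused whole. The fingers move at their own pace and stop on an object; "squeeze" is the grip in N (left out, the last holds). Time passes only in rows, so rows that repeat a pose let the fingers close. It gives the time, the measured TCP pose, the force, the opening and the grip force at its end, in the units of the state.
- ctrl.read_state(): the state, without advancing time (a new reading comes with each control period).
- ctrl.grab_frame(name): name is "scene" or "top" or "wrist"; returns the picture (420x560x3 uint8, blue, green, red); there is no depth.
- ctrl.camera_info(name): a dict with "camera_matrix" (3x3 intrinsics, pixels), "pose" (4x4, takes a point from camera to world coordinates); the wrist camera has in their place "T_tool_cam" (4x4, takes a point from camera to tool coordinates, whose origin is the TCP and whose axes are the flange's). Camera axes: x right, y up, looking along -z (the intrinsics and any distortion apply to the point x, -y, -z); pixel columns grow to the right and rows downward; lengths in m; the calibration is good to about 2 mm. A picture is of the moment at which its call begins: read the wrist's pose just before it. camera_info takes no time and is no camera call.
- ctrl.close_job(): hands the job in; it is judged then, once.
The state is a dict: "time_s": time; "qpos": joint angles; "qvel": joint speeds; "joint_efforts": joint torques, N m; "tool_pos": TCP position; "tool_rot": TCP orientation; "wrist_force": force on the tool from outside, world axes, zero at the start; "ft_torque": the same for the moment, N m; "gripper_width": finger opening in m; "grip_force": force on a finger pad.
Only numpy, scipy, OpenCV 4.12 (cv2) and the standard library are available. Lean on these libraries where they do the work, as an engineer would, in place of code of your own. Each camera call takes 0.05 s, during which the arm holds its last target. There are 200 camera calls.

## Task

The tee-joint weld sample has to go to inspection. Open the lid of the hinged metal case wide, stand the tee sample inside on its flat base, let go of it, and then shut the lid fully.

Things in the scene. Friction and masses are not known exactly. Their poses are not given: they have to be found in the camera images.
- tee: Tee-joint sample, loose bare steel, 0.27 kg: base plate 50 x 50 x 8 mm, with an upright web across its middle, 8 thick, 50 long, rising 35 above the base (43 over all), 3 mm weld beads at its foot. Origin: centre of the base's underside; x along the web, y across it, z up. Similar samples nearby are not wanted: corner joint (upright along one edge), lap and butt joints (no upright).
- case_in (a point): Centre of the inner floor (black mat, 10 mm above the bench) of the aluminium case, fixed to the bench, outside 150 x 150 mm, lower half 45 high, 5 mm walls. z up, +x towards the hinge, away from the robot (turned up to 0.35 rad). Hinge line: level, along y, 75 mm along +x and 35.5 mm above this point. Shut, the lid leaves 52 mm of room above the floor.
- lid (a joint): Lid angle in rad: 0 = shut, grows as the lid opens up and away from the robot, stop at 1.75; starts shut or ajar, up to 0.15. Lid 150 x 150 mm, 22 mm deep, 0.22 kg, top 67.5 mm above the bench when shut. Stiff friction hinge: it stays at any angle it is left at and must be moved all the way, with a few newtons at the handle.
- lid_handle (a point): Middle of the lid's bar handle: round steel bar 10 mm thick, 100 long, parallel to the hinge, on two end posts, 30 mm free between bar and lid. With the lid shut it lies 120 mm from the hinge line towards the robot (30 mm short of the lid's free edge) and 57 mm above it, and swings with the lid. Axes: y along the bar, z out of the lid's outer face.
Mind the look-alikes: they are no part of the job. What is meant by the part that bears case_in is not red or yellow, and is the larger of those in its own colour.

How it is judged:
On the way, in this order (a step that is already met when the one before it is completed fails the run):
1. the lid is opened wide (at least 1.1 rad) (value of joint lid above 1.1 rad), for 0.2 s.
2. the tee sample stands released on the floor of the open case (x of tee in the frame of case_in between -0.05 and 0.05 m and y of tee in the frame of case_in between -0.05 and 0.05 m and z of tee in the frame of case_in between -0.008 and 0.008 m and angle between tee's own z axis and vertical below 0.175 rad and linear speed of tee below 0.02 m/s and contact force between tee and the fingers below 0.2 N and value of joint lid above 0.5 rad), for 0.2 s.
At the end, for the whole second after the job is handed in: The tee sample stands on its base on the inner floor of the case (origin within 50 mm of the middle in the case's x and y, within 8 mm of the floor's height, tilted less than 10 degrees), released and at rest, and the lid is shut to within 0.06 rad and still (x of tee in the frame of case_in between -0.05 and 0.05 m and y of tee in the frame of case_in between -0.05 and 0.05 m and z of tee in the frame of case_in between -0.008 and 0.008 m and angle between tee's own z axis and vertical below 0.175 rad and linear speed of tee below 0.02 m/s and contact force between tee and the fingers below 0.2 N and value of joint lid below 0.06 rad and velocity of joint lid below 0.05 rad/s); the robot touches nothing.
It also fails if it takes over 72 s, if anything falls off the work surface, if the arm or the gripper's body presses on something with over 40 N, if the wrist force passes 120 N, or if a joint passes its speed limit or range.

## Working session

There is one attempt and no reset: what is moved stays moved. The work goes in short steps, Python scripts to look and compute and a tool call to move; the robot and the scene stay as the last step left them, time stands still between calls to the robot, and variables do not carry over. Pictures are saved under pics/ and viewed, at most 10 in all, crops included, and the job is handed in when it is done.

Besides the shell and the picture viewer there is one more tool, called after "Request:" by a JSON object that holds its "op" and its "data". move_arm: Moves the arm, as the interface text tells. Its arguments: {"type":"object","properties":{"steps":{"type":"array"},"squeeze":{"type":"number"}},"required":["steps"]}

```bash
mkdir -p pics; python3 - <<'E'
from cell import ctrl
import cv2,json
for n in("scene","top"):
    cv2.imwrite(f"pics/{n}0.png",ctrl.grab_frame(n)); i=ctrl.camera_info(n); print(n,i)
print(ctrl.camera_info("wrist")); print(ctrl.read_state())
E
```

```text
scene {'camera_matrix': array([[531.2435566 ,   0.        , 276.96180254],
       [  0.        , 531.2435566 , 209.45280649],
       [  0.        ,   0.        ,   1.        ]]), 'pose': array([[ 0.52420179, -0.62288671,  0.58071046,  1.24090044],
       [ 0.8514652 ,  0.39522547, -0.34467932, -0.62799899],
       [-0.0148154 ,  0.67513626,  0.73754426,  1.13649564],
       [ 0.        ,  0.        ,  0.        ,  1.        ]])}
top {'camera_matrix': array([[470.7007017 ,   0.        , 269.63524013],
       [  0.        , 470.7007017 , 201.18115148],
       [  0.        ,   0.        ,   1.        ]]), 'pose': array([[ 4.13784811e-03,  9.98569782e-01, -5.33035554e-02,
         3.79996298e-01],
       [-9.99991422e-01,  4.14169731e-03, -3.82496504e-05,
        -1.58776967e-01],
       [ 1.82572247e-04,  5.33032565e-02,  9.98578354e-01,
         1.42683768e+00],
       [ 0.00000000e+00,  0.00000000e+00,  0.00000000e+00,
         1.00000000e+00]])}
{'camera_matrix': array([[289.6134008 ,   0.        , 276.20637416],
       [  0.        , 289.6134008 , 205.64684162],
       [  0.        
[... 391 characters left out ...]
time_s': 0.1, 'qpos': array([ 1.05292390e+00,  8.79094115e-02,  1.37207508e+00, -8.85626089e-06,
        1.68360220e+00, -1.03107062e-01]), 'qvel': array([ 0.00014715, -0.00163284, -0.00142126, -0.0002172 ,  0.00179039,
        0.00053444]), 'joint_efforts': array([ 2.89737181e-03, -3.41251230e+01, -3.03303945e+01,  7.19937379e-02,
        3.03558866e-02, -8.14382929e-05]), 'tool_pos': array([0.22140519, 0.50293693, 0.20441997]), 'tool_rot': array([ 2.05899754e-01,  9.78572581e-01, -9.50688141e-04, -3.00423552e-04]), 'wrist_force': array([0.59202713, 0.06919361, 0.25200751]), 'ft_torque': array([-0.02154193, -0.0227972 , -0.00056715]), 'grip_force': 0.0, 'gripper_width': 0.09401272276138699}
```

View pics/top0.png

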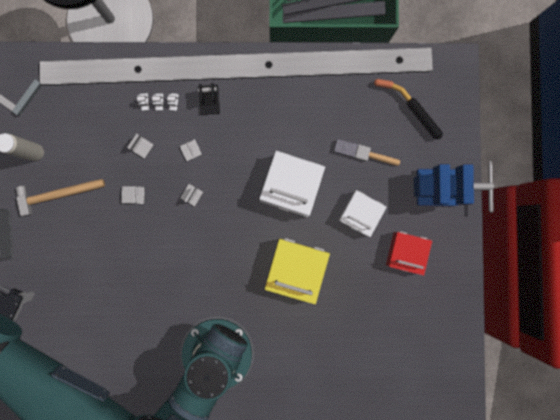

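View pics/scene0.png

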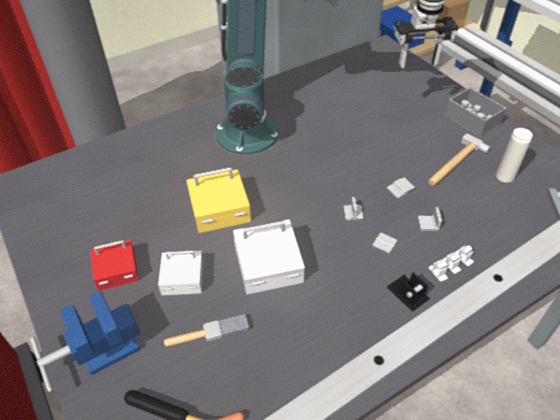

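Top view: cases are red (411,253), yellow (298,271), small silver (363,213) and large silver (293,184). The large silver one fits, as it is neither red nor yellow and is the larger in its colour. Sample candidates are (140,146), (190,150), (133,195) and (191,195). Uprights show only at (140,146) and (191,195), so I'll enlarge those along with the case.

```bash
python3 - <<'E'
import cv2,numpy as np
t=cv2.imread("pics/top0.png");s=cv2.imread("pics/scene0.png")
def c(im,u,v,w,h,k): return cv2.resize(im[v:v+h,u:u+w],None,fx=k,fy=k,interpolation=cv2.INTER_CUBIC)
a=np.hstack([c(t,115,130,100,75,4),c(s,340,165,100,75,4)])
b=np.hstack([c(t,250,145,100,75,4),c(s,225,215,100,75,4)])
cv2.imwrite("pics/crop1.png",np.vstack([a,b]))
E
```

```text
(no output)
```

View pics/crop1.png

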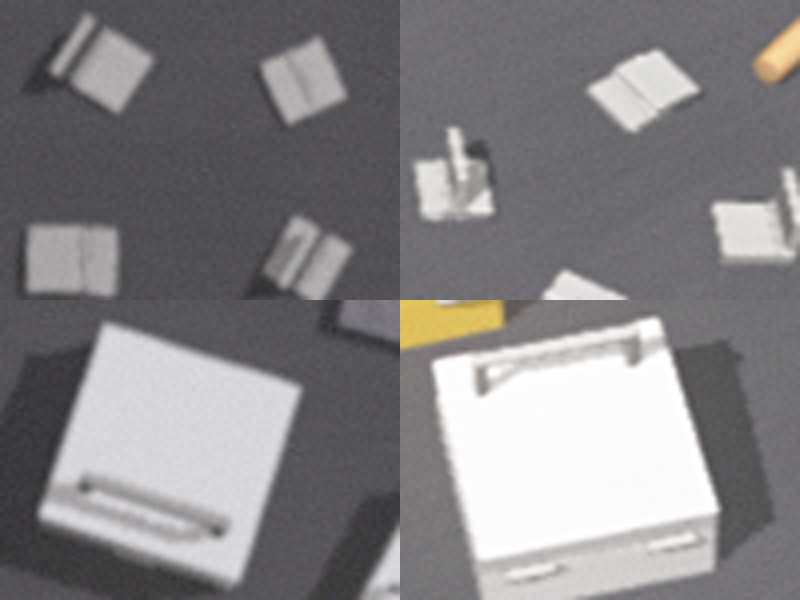

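The tee is the sample at top (191,195), since its web runs across the middle of the base. The one at (140,146) is the corner joint (upright along an edge), and the other two are flat. Next I'll fit the case pose and lid angle from both views.

```bash
cat >h.py <<'E'
import numpy as np,cv2
from scipy.spatial.transform import Rotation as R
from scipy.optimize import least_squares
from cell import ctrl
def cam(n,st=None):
    i=ctrl.camera_info(n)
    if n!="wrist": return i["camera_matrix"],i["pose"]
    T=np.eye(4);T[:3,:3]=R.from_quat(st["tool_rot"]).as_matrix();T[:3,3]=st["tool_pos"]
    return i["camera_matrix"],T@i["T_tool_cam"]
def proj(c,P):
    K,T=c;q=(np.atleast_2d(P)-T[:3,3])@T[:3,:3]; q=q*[1,-1,-1]; q=q@K.T; return q[:,:2]/q[:,2:]
def ray(c,uv,z):
    K,T=c;d=np.linalg.inv(K)@[uv[0],uv[1],1];d=T[:3,:3]@(d*[1,-1,-1]);return T[:3,3]+d*(z-T[2,3])/d[2]
def lidpts(p,L):
    "p=x,y,yaw,theta of case; L in lid (hinge) frame -> world"
    L=np.atleast_2d(L);x,y,a,t=p
    q=np.c_[L[:,0]*np.cos(t)+L[:,2]*np.sin(t),L[:,1],-L[:,0]*np.sin(t)+L[:,2]*np.cos(t)]+[.075,0,.0455]
    return q@R.from_euler("z",a).as_matrix().T+[x,y,0]
def move(target_p,heading,st):
    "shift in tool axes and yaw turn about tool z for tool pointing down with tool x heading"
    M=R.from_quat(st["tool_rot"]);h=heading
    G=R.from_matrix(np.array([[np.cos(h),np.sin(h),0],[np.sin(h),-np.cos(h),0],[0,0,-1]]))
    return M.inv().apply(np.array(target_p)-st["tool_pos"]),(M.inv()*G).as_rotvec()
E
python3 - <<'E'
from h import *
L=np.array([[0,.075,.022],[0,-.075,.022],[-.15,.075,.022],[-.15,-.075,.022],[-.12,.05,.057],[-.12,-.05,.057]])
S=[(304.5,268),(245,278.7),(289.5,220),(233.7,229.2),(285,224),(243.7,231.8)]
T=[(275.7,150.5),(325.2,166.7)]
s,t=cam("scene"),cam("top")
f=lambda p:np.r_[(proj(s,lidpts(p,L))-S).ravel(),(proj(t,lidpts(p,L[:2]))-T).ravel()]
r=min((least_squares(f,[.48,-.22,a,.05]) for a in(-.3,.3)),key=lambda r:r.cost)
print(r.x,r.fun.round(1)); print(proj(t,lidpts(r.x,L)).round(1))
print("handle",lidpts(r.x,[-.12,0,.057]))
for uv in((191,195),(190,186),(203,191),(190,186)): print(ray(t,uv,.008))
st=ctrl.read_state(); h=r.x[2]+np.pi/2
print(move(lidpts(r.x,[-.10,0,.057])[0]+[0,0,.23],h,st))
E
```

```text
[ 0.50540148 -0.22102217 -0.33110197  0.09941282] [-0.5  0.2 -0.6  0.9  0.3  0.1  0.1  1.  -1.6 -0.9  1.1 -1.7 -0.2 -0.9
 -0.9 -0.2]
[[275.5 149.6]
 [324.3 166.5]
 [258.4 197.7]
 [308.  214.9]
 [270.6 188.7]
 [304.4 200.5]]
handle [[ 0.46875591 -0.20842502  0.11412847]]
[0.47344526 0.07888037 0.008     ]
[0.50070275 0.08225965 0.008     ]
[0.48570895 0.04277564 0.008     ]
[0.50070275 0.08225965 0.008     ]
(array([-0.53284452, -0.54997872, -0.13673713]), array([-1.75050532e-03,  1.31663526e-03,  1.48713140e+00]))
```

Request:
{"op": "move_arm", "data": {"steps": [[[-0.533,-0.55,-0.137],[0,0,1.487],0],[[-0.533,-0.55,-0.137],[0,0,1.487],0],[[-0.533,-0.55,-0.137],[0,0,1.487],0],[[-0.533,-0.55,-0.137],[0,0,1.487],0],[[-0.533,-0.55,-0.137],[0,0,1.487],0],[[-0.533,-0.55,-0.137],[0,0,1.487],0],[[-0.533,-0.55,-0.137],[0,0,1.487],0],[[-0.533,-0.55,-0.137],[0,0,1.487],0]]}}

```text
time_s: 0.9
tool_pos: [0.3584, 0.1323, 0.276]
tool_rot: [0.724, 0.689, 0.0, 0.0]
wrist_force: [0.2, 0.6, -0.6]
gripper_width: 0.0938
grip_force: 0.0
```

```bash
python3 - <<'E'
from h import *
st=ctrl.read_state();print(st["qpos"],move([.488,-.215,.344],-.331+np.pi/2,st))
E
```

```text
[ 2.04810081e-01 -2.94125977e-01  1.57905038e+00  1.25360616e-04
  1.85639317e+00  2.54539850e-01] (array([-0.34042661,  0.1466823 , -0.06801805]), array([ 2.08264302e-04, -2.17623187e-04,  2.81305564e-01]))
```

Request:
{"op": "move_arm", "data": {"steps": [[[-0.34,0.147,-0.068],[0,0,0.281],0],[[-0.34,0.147,-0.068],[0,0,0.281],0],[[-0.34,0.147,-0.068],[0,0,0.281],0],[[-0.34,0.147,-0.068],[0,0,0.281],0],[[-0.34,0.147,-0.068],[0,0,0.281],0],[[-0.34,0.147,-0.068],[0,0,0.281],0],[[-0.34,0.147,-0.068],[0,0,0.281],0],[[-0.34,0.147,-0.068],[0,0,0.281],0]]}}

```text
time_s: 1.7
tool_pos: [0.4909, -0.2156, 0.3429]
tool_rot: [0.813, 0.582, -0.001, -0.001]
wrist_force: [0.6, 0.9, 1.0]
gripper_width: 0.0942
grip_force: 0.0
```

Request:
{"op": "move_arm", "data": {"steps": [[[0,0,0],[0,0,0],0],[[0,0,0],[0,0,0],0]]}}

```text
time_s: 1.9
tool_pos: [0.4902, -0.212, 0.343]
tool_rot: [0.812, 0.583, -0.0, -0.001]
wrist_force: [-0.8, 0.3, -0.3]
gripper_width: 0.0939
grip_force: 0.0
```

```bash
python3 - <<'E'
from h import *
st=ctrl.read_state();cv2.imwrite("pics/w1.png",ctrl.grab_frame("wrist"))
p=[0.5054,-0.2210,-0.3311,0.0994];c=cam("wrist",st);print(st["tool_pos"],st["tool_rot"])
L=np.array([[0,.075,.022],[0,-.075,.022],[-.15,.075,.022],[-.15,-.075,.022],[-.12,.05,.057],[-.12,-.05,.057]])
print(proj(c,lidpts(p,L)).round(1))
E
```

```text
[ 0.49019825 -0.21196126  0.34295749] [ 8.12402254e-01  5.83096186e-01 -2.22325794e-04 -1.16889033e-03]
[[339.4 128.7]
 [333.4 221.9]
 [239.8 128.5]
 [242.7 224.6]
 [261.5 147.9]
 [262.2 216.3]]
```

View pics/w1.png

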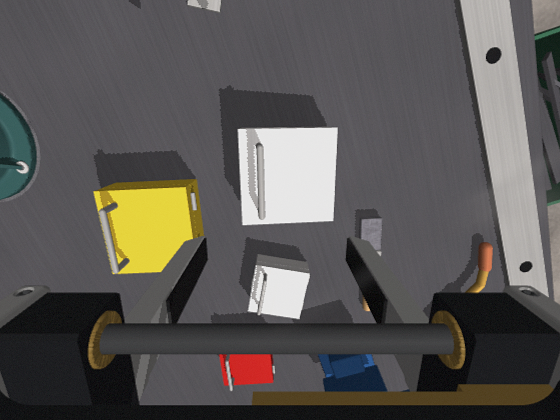

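The wrist view matches the fit: lid corners at (238,128), (337,127), (333,221) and (242,225), and the bar from (260,145) to (262,217). I'll refit with it included.

```bash
python3 - <<'E'
from h import *
L=np.array([[0,.075,.022],[0,-.075,.022],[-.15,.075,.022],[-.15,-.075,.022],[-.12,.05,.057],[-.12,-.05,.057]])
S=[(304.5,268),(245,278.7),(289.5,220),(233.7,229.2),(285,224),(243.7,231.8)]
T=[(275.7,150.5),(325.2,166.7)]
W=[(337,127.5),(333.5,221.5),(238.5,128.5),(242,224.5),(260.5,145),(262.5,217)]
s,t=cam("scene"),cam("top");st=ctrl.read_state();w=cam("wrist",st)
f=lambda p:np.r_[(proj(s,lidpts(p,L))-S).ravel(),(proj(t,lidpts(p,L[:2]))-T).ravel(),(proj(w,lidpts(p,L))-W).ravel()]
r=least_squares(f,[.505,-.22,-.33,.1],loss="soft_l1")
print(r.x,f(r.x).round(1)); h=lidpts(r.x,[-.12,0,.057])[0];print(h)
print(move(h+[0,0,-.019],r.x[2]+np.pi/2,st)); np.save("p.npy",r.x)
E
```

```text
[ 0.504613   -0.21973379 -0.32274367  0.10040837] [-0.1 -0.5 -0.   0.6  0.3 -0.4  0.2  0.8 -1.5 -1.4  1.3 -2.  -0.9 -0.5
 -1.5 -0.2  1.3  0.6 -0.5 -0.2  0.2  0.2  0.4  0.2  0.1  2.9 -0.7 -0.8]
[ 0.46792826 -0.20746505  0.11424168]
(array([-0.00373374, -0.02187544,  0.24822016]), array([-0.00128893, -0.0008233 , -0.00179261]))
```

Request:
{"op": "move_arm", "data": {"steps": [[[-0.004,-0.022,0.05],[0,0,0],0.4],[[-0.004,-0.022,0.1],[0,0,0],0.4],[[-0.004,-0.022,0.15],[0,0,0],0.4],[[-0.004,-0.022,0.2],[0,0,0],0.4],[[-0.004,-0.022,0.225],[0,0,0],0.4],[[-0.004,-0.022,0.247],[0,0,0],0.4],[[-0.004,-0.022,0.247],[0,0,0],0.4],[[-0.004,-0.022,0.247],[0,0,0],0.4]], "squeeze": 20}}

```text
time_s: 2.75
tool_pos: [0.4683, -0.2076, 0.0977]
tool_rot: [0.812, 0.584, 0.0, 0.0]
wrist_force: [-0.3, -0.0, 0.2]
gripper_width: 0.056
grip_force: 0.0
```

Request:
{"op": "move_arm", "data": {"steps": [[[0,0,0],[0,0,0],1],[[0,0,0],[0,0,0],1],[[0,0,0],[0,0,0],1],[[0,0,0],[0,0,0],1],[[0,0,0],[0,0,0],1],[[0,0,0],[0,0,0],1]]}}

```text
time_s: 3.35
tool_pos: [0.4681, -0.2087, 0.0969]
tool_rot: [0.812, 0.583, -0.0, -0.0]
wrist_force: [-6.3, 1.8, 2.4]
gripper_width: 0.0122
grip_force: 3.8
```

```bash
python3 - <<'E'
from h import *
st=ctrl.read_state();p=np.load("p.npy");M=R.from_quat(st["tool_rot"])
print(st["tool_pos"],M.as_matrix().round(3),st["gripper_width"])
a=p.copy();b=lidpts(p,[-.12,0,.057])[0]
for t in np.arange(.2,1.55,.1):
    a[3]=t;print(round(t,1),M.inv().apply(lidpts(a,[-.12,0,.057])[0]-b).round(4))
E
```

```text
[ 0.46806624 -0.20874824  0.09692956] [[ 0.319  0.948 -0.   ]
 [ 0.948 -0.319  0.   ]
 [ 0.    -0.001 -1.   ]] 0.01216406585232236
0.2 [ 0.      0.0074 -0.011 ]
0.3 [ 0.      0.0159 -0.0212]
0.4 [ 0.0001  0.0253 -0.0305]
0.5 [ 0.0001  0.0357 -0.0388]
0.6 [ 0.0001  0.0468 -0.0461]
0.7 [ 0.0001  0.0586 -0.0522]
0.8 [ 0.0002  0.0709 -0.0571]
0.9 [ 0.0002  0.0837 -0.0607]
1.0 [ 0.0002  0.0968 -0.0631]
1.1 [ 0.0003  0.11   -0.0641]
1.2 [ 0.0003  0.1233 -0.0638]
1.3 [ 0.0003  0.1365 -0.0622]
1.4 [ 0.0004  0.1494 -0.0593]
1.5 [ 0.0004  0.162  -0.0551]
```

Request:
{"op": "move_arm", "data": {"steps": [[[0,0,0],[0,0,0],1],[[0,0,0],[0,0,0],1],[[0,0.004,-0.0055],[0,0,0],1],[[0,0.007,-0.011],[0,0,0],1],[[0,0.0115,-0.016],[0,0,0],1],[[0,0.016,-0.021],[0,0,0],1],[[0,0.0205,-0.026],[0,0,0],1],[[0,0.0253,-0.0305],[0,0,0],1]]}}

```text
time_s: 4.15
tool_pos: [0.4894, -0.2157, 0.1267]
tool_rot: [0.812, 0.583, -0.002, -0.004]
wrist_force: [-9.5, 2.3, 3.7]
gripper_width: 0.0093
grip_force: 20.0
```

Request:
{"op": "move_arm", "data": {"steps": [[[0,0.0104,-0.0083],[0,0,0],1],[[0,0.0215,-0.0156],[0,0,0],1],[[0,0.0333,-0.0217],[0,0,0],1],[[0,0.0456,-0.0266],[0,0,0],1],[[0,0.0584,-0.0302],[0,0,0],1],[[0,0.0715,-0.0326],[0,0,0],1],[[0,0.0847,-0.0336],[0,0,0],1],[[0,0.098,-0.0333],[0,0,0],1]]}}

```text
time_s: 4.95
tool_pos: [0.5856, -0.2481, 0.1617]
tool_rot: [0.812, 0.583, 0.0, 0.0]
wrist_force: [-2.7, 1.9, 1.6]
gripper_width: 0.0092
grip_force: 20.0
```

Request:
{"op": "move_arm", "data": {"steps": [[[0,0.0132,0.0016],[0,0,0],1],[[0,0.0261,0.0045],[0,0,0],1],[[0,0.0387,0.0087],[0,0,0],1],[[0,0.0387,0.0087],[0,0,0],1],[[0,0.0387,0.0087],[0,0,0],1]]}}

```text
time_s: 5.45
tool_pos: [0.6234, -0.2608, 0.1522]
tool_rot: [0.812, 0.584, 0.001, 0.001]
wrist_force: [3.3, -0.3, 0.0]
gripper_width: 0.0095
grip_force: 20.0
```

```bash
python3 - <<'E'
from h import *
st=ctrl.read_state();p=np.load("p.npy");p[3]=1.5
print(st["tool_pos"]+[0,0,.019],lidpts(p,[-.12,0,.057]),st["qpos"])
t=ctrl.grab_frame("top");s=ctrl.grab_frame("scene")
def c(im,u,v,w,h,k): return cv2.resize(im[v:v+h,u:u+w],None,fx=k,fy=k,interpolation=cv2.INTER_CUBIC)
cv2.imwrite("pics/c2.png",np.hstack([c(t,240,100,130,150,3),c(s,200,140,130,150,3)]))
E
```

```text
[ 0.62341588 -0.26078251  0.17118921] [[ 0.62161207 -0.25886263  0.16923142]] [-4.80554422e-01  3.80068693e-01  1.12318346e+00  9.74624227e-04
  1.63454622e+00 -1.55872885e-01]
```

View pics/c2.png

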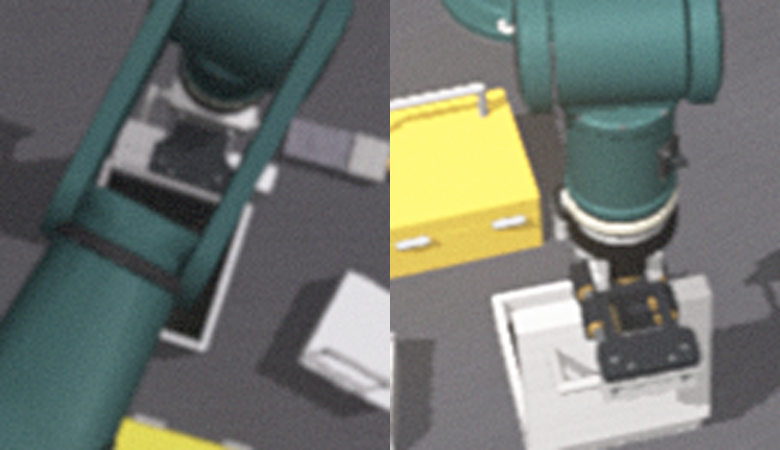

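The lid is open to about 1.5 rad: the case interior is visible in the top view and the lid stands upright in the scene view. I'll release with a narrow opening and lift off.

Request:
{"op": "move_arm", "data": {"steps": [[[0,0,0],[0,0,0],0.73],[[0,0,0],[0,0,0],0.73],[[0,0,0],[0,0,0],0.73],[[0,0,-0.02],[0,0,0],0.73],[[0,0,-0.05],[0,0,0],0.73],[[0,0,-0.09],[0,0,0],0.73],[[0,0,-0.13],[0,0,0],0.73],[[0,0,-0.17],[0,0,0],0.73]]}}

```text
time_s: 6.35
tool_pos: [0.621, -0.2603, 0.3234]
tool_rot: [0.812, 0.583, -0.0, -0.0]
wrist_force: [0.2, 1.0, -0.3]
gripper_width: 0.0255
grip_force: 0.0
```

```bash
python3 - <<'E'
from h import *
st=ctrl.read_state();print(st["tool_pos"],move([.46,.065,.30],np.pi,st))
E
```

```text
[ 0.62101274 -0.26030026  0.32339905] (array([ 0.25677509, -0.25651144,  0.02369198]), array([-7.12657991e-04, -1.07193260e-03, -1.89611665e+00]))
```

Request:
{"op": "move_arm", "data": {"steps": [[[0.257,-0.257,0.024],[0,0,-1.896],0.5],[[0.257,-0.257,0.024],[0,0,-1.896],0.5],[[0.257,-0.257,0.024],[0,0,-1.896],0.5],[[0.257,-0.257,0.024],[0,0,-1.896],0.5],[[0.257,-0.257,0.024],[0,0,-1.896],0.5],[[0.257,-0.257,0.024],[0,0,-1.896],0.5],[[0.257,-0.257,0.024],[0,0,-1.896],0.5],[[0.257,-0.257,0.024],[0,0,-1.896],0.5]]}}

```text
time_s: 7.15
tool_pos: [0.4576, 0.0684, 0.2984]
tool_rot: [0.336, 0.942, 0.001, -0.0]
wrist_force: [0.9, 0.1, 0.3]
gripper_width: 0.0466
grip_force: 0.0
```

```bash
python3 - <<'E'
from h import *
st=ctrl.read_state();print(st["tool_pos"],move([.46,.065,.30],np.pi,st))
E
```

```text
[0.45756507 0.06836394 0.29842438] (array([-0.00401274, -0.0010623 , -0.0015802 ]), array([ 1.17481494e-03, -5.56967317e-04, -6.85215462e-01]))
```

Position is good enough, so I'll look from here.

Request:
{"op": "move_arm", "data": {"steps": [[[0,0,0],[0,0,0],0.5],[[0,0,0],[0,0,0],0.5]]}}

```text
time_s: 7.35
tool_pos: [0.4602, 0.0648, 0.2981]
tool_rot: [0.342, 0.94, -0.0, 0.0]
wrist_force: [0.4, -0.2, 0.4]
gripper_width: 0.0471
grip_force: 0.0
```

```bash
python3 - <<'E'
from h import *
st=ctrl.read_state();im=ctrl.grab_frame("wrist");cv2.imwrite("pics/w2.png",im);c=cam("wrist",st);np.savez("w2.npz",K=c[0],T=c[1])
print(st["tool_pos"])
u,v=proj(c,[.48,.064,.02])[0].astype(int);print(u,v)
u0,v0=max(u-75,0),max(v-55,0)
print(u0,v0);cv2.imwrite("pics/w2c.png",cv2.resize(im[v0:v0+110,u0:u0+150],None,fx=5,fy=5,interpolation=cv2.INTER_CUBIC))
E
```

```text
[0.46022486 0.06476529 0.29810104]
283 183
208 128
```

View pics/w2c.png

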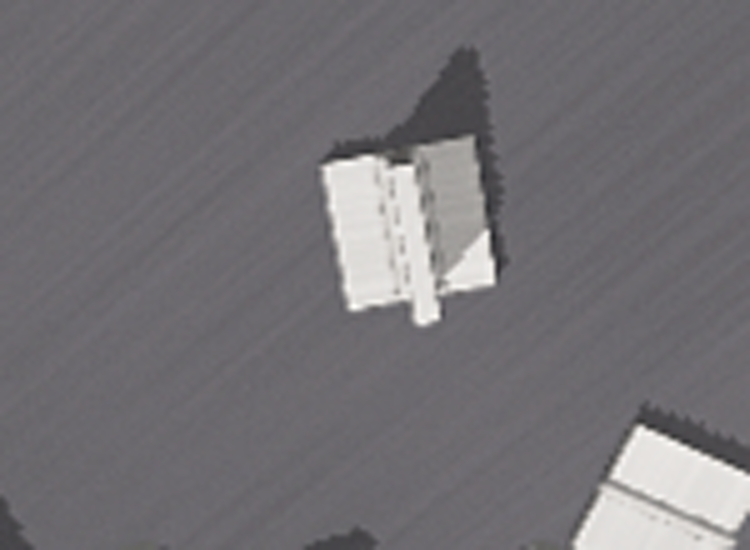

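The crop shows the tee with its web across the middle. Base corners in crop pixels are (320,162), (475,135), (496,285) and (352,310), and the web's near top edge runs from (413,325) to (440,322).

```bash
python3 - <<'E'
from h import *
d=np.load("w2.npz");c=(d["K"],d["T"])
px=lambda a:np.array(a)/5+[208-.4,128-.4]
B=px([(320,162),(475,135),(496,285),(352,310),(413,325),(440,322)])
L=np.array([[-.025,.025,.008],[-.025,-.025,.008],[.025,-.025,.008],[.025,.025,.008],[.025,.004,.043],[.025,-.004,.043]])
w=lambda p:L@R.from_euler("z",p[2]).as_matrix().T+[p[0],p[1],0]
best=None
for s in(1,-1):
    M=L*[1,s,1]
    f=lambda p:(proj(c,M@R.from_euler("z",p[2]).as_matrix().T+[p[0],p[1],0])-B).ravel()
    for a in np.arange(0,6.3,.8):
        r=least_squares(f,[.48,.065,a])
        if best is None or r.cost<best.cost: best=r
p=best.x;print(p%(2*np.pi),best.fun.round(1))
st=ctrl.read_state()
h=p[2]%np.pi;h=h if h>1.2 else h+np.pi
print(h,move([p[0],p[1],.012],h,st))
E
```

```text
[0.47411668 0.08234599 5.75830774] [ 0.2  0.  -0.2 -0.   0.1 -0.  -0.8  0.1  0.4  0.1  0.2 -0.2]
2.616715085017134 (array([0.00129721, 0.02266911, 0.28591944]), array([-0.00048763,  0.00023027, -0.17450695]))
```

Request:
{"op": "move_arm", "data": {"steps": [[[0.001,0.023,0.05],[0,0,-0.15],0.5],[[0.001,0.023,0.1],[0,0,-0.175],0.5],[[0.001,0.023,0.15],[0,0,-0.175],0.5],[[0.001,0.023,0.2],[0,0,-0.175],0.5],[[0.001,0.023,0.24],[0,0,-0.175],0.5],[[0.001,0.023,0.26],[0,0,-0.175],0.5],[[0.001,0.023,0.26],[0,0,-0.175],0.5],[[0.001,0.023,0.26],[0,0,-0.175],0.5]], "squeeze": 25}}

```text
time_s: 8.2
tool_pos: [0.4751, 0.0824, 0.0383]
tool_rot: [0.259, 0.966, -0.0, 0.0]
wrist_force: [0.5, 0.1, 0.4]
gripper_width: 0.0474
grip_force: 0.0
```

```bash
python3 - <<'E'
from h import *
st=ctrl.read_state();print(st["tool_pos"],move([.4741,.0823,.013],2.6167,st))
E
```

```text
[0.47511608 0.08242085 0.03832997] (array([ 0.00082097, -0.00060974,  0.02532999]), array([-1.18494068e-04,  5.83900051e-05,  1.23125040e-03]))
```

Request:
{"op": "move_arm", "data": {"steps": [[[0,0,0.015],[0,0,0],0.5],[[0,0,0.025],[0,0,0],0.5],[[0,0,0.025],[0,0,0],0.5],[[0,0,0.025],[0,0,0],1],[[0,0,0.025],[0,0,0],1],[[0,0,0.025],[0,0,0],1],[[0,0,0.025],[0,0,0],1],[[0,0,0.025],[0,0,0],1]]}}

```text
time_s: 9.0
tool_pos: [0.4743, 0.0832, 0.0133]
tool_rot: [0.257, 0.966, -0.0, 0.0]
wrist_force: [-2.1, -3.8, 2.7]
gripper_width: 0.0104
grip_force: 1.6
```

Request:
{"op": "move_arm", "data": {"steps": [[[0,0,0],[0,0,0],1],[[0,0,0],[0,0,0],1],[[0,0,0],[0,0,0],1]]}}

```text
time_s: 9.3
tool_pos: [0.4741, 0.0828, 0.0133]
tool_rot: [0.257, 0.966, -0.001, -0.0]
wrist_force: [-2.6, -4.5, 4.8]
gripper_width: 0.0078
grip_force: 25.0
```

Request:
{"op": "move_arm", "data": {"steps": [[[0,0,-0.03],[0,0,0],1],[[0,0,-0.08],[0,0,0],1],[[0,0,-0.13],[0,0,0],1],[[0,0,-0.16],[0,0,0],1],[[0,0,-0.16],[0,0,0],1]]}}

```text
time_s: 9.8
tool_pos: [0.4774, 0.0843, 0.1777]
tool_rot: [0.257, 0.966, 0.002, 0.005]
wrist_force: [0.4, -0.8, -3.0]
gripper_width: 0.0077
grip_force: 25.0
```

```bash
python3 - <<'E'
from h import *
st=ctrl.read_state();p=np.load("p.npy");print(st["tool_pos"],st["grip_force"],st["gripper_width"])
t=[p[0]-.012*np.cos(p[2]),p[1]-.012*np.sin(p[2]),.173];print(t,move(t,p[2]+np.pi,st))
E
```

```text
[0.4774043  0.08428982 0.17771996] 24.999458491802216 0.007665061501544018
[np.float64(0.4932325753307853), np.float64(-0.2159277543537288), 0.173] (array([-0.16295569, -0.25264718,  0.00427197]), array([ 0.00629874,  0.009005  , -0.19759035]))
```

Request:
{"op": "move_arm", "data": {"steps": [[[-0.166,-0.251,0],[0,0,-0.2],1],[[-0.166,-0.251,0],[0,0,-0.2],1],[[-0.166,-0.251,0],[0,0,-0.2],1],[[-0.166,-0.251,0],[0,0,-0.2],1],[[-0.166,-0.251,0],[0,0,-0.2],1],[[-0.166,-0.251,0],[0,0,-0.2],1],[[-0.166,-0.251,0],[0,0,-0.2],1],[[-0.166,-0.251,0],[0,0,-0.2],1]]}}

```text
time_s: 10.6
tool_pos: [0.4921, -0.2173, 0.1689]
tool_rot: [0.161, 0.987, 0.002, -0.003]
wrist_force: [-0.0, 0.5, -3.2]
gripper_width: 0.0078
grip_force: 25.0
```

```bash
python3 - <<'E'
from h import *
st=ctrl.read_state();p=np.load("p.npy");print(st["tool_pos"],st["grip_force"],st["gripper_width"],st["wrist_force"])
t=[p[0]-.012*np.cos(p[2]),p[1]-.012*np.sin(p[2]),.023];print(move(t,p[2]+np.pi,st))
E
```

```text
[ 0.4920811  -0.21734282  0.16894216] 24.999344050884247 0.007759623182922048 [-0.0435242   0.48859358 -3.16546595]
(array([-0.00151884,  0.00135797,  0.14593935]), array([ 0.00240129, -0.00601155, -0.00110611]))
```

Request:
{"op": "move_arm", "data": {"steps": [[[0,0,0.04],[0,0,0],1],[[0,0,0.08],[0,0,0],1],[[0,0,0.11],[0,0,0],1],[[0,0,0.13],[0,0,0],1],[[0,0,0.138],[0,0,0],1],[[0,0,0.138],[0,0,0],1],[[0,0,0.138],[0,0,0],1]]}}

```text
time_s: 11.3
tool_pos: [0.4941, -0.2162, 0.0358]
tool_rot: [0.159, 0.987, -0.0, 0.001]
wrist_force: [-0.5, -0.6, -2.8]
gripper_width: 0.0078
grip_force: 25.0
```

Request:
{"op": "move_arm", "data": {"steps": [[[0,0,0.003],[0,0,0],1],[[0,0,0.006],[0,0,0],1],[[0,0,0.009],[0,0,0],1],[[0,0,0.011],[0,0,0],1],[[0,0,0.011],[0,0,0],1]]}}

```text
time_s: 11.8
tool_pos: [0.4931, -0.2168, 0.0236]
tool_rot: [0.16, 0.987, 0.0, -0.0]
wrist_force: [-0.6, 0.3, -3.8]
gripper_width: 0.0076
grip_force: 25.0
```

Request:
{"op": "move_arm", "data": {"steps": [[[0,0,0.001],[0,0,0],1],[[0,0,0.001],[0,0,0],1]]}}

```text
time_s: 12.0
tool_pos: [0.4935, -0.217, 0.0233]
tool_rot: [0.16, 0.987, -0.0, 0.0]
wrist_force: [-0.9, 0.0, -1.9]
gripper_width: 0.0078
grip_force: 25.0
```

Contact is beginning at the expected height. Release to about 40 mm, pause, then lift.

Request:
{"op": "move_arm", "data": {"steps": [[[0,0,0],[0,0,0],0.6],[[0,0,0],[0,0,0],0.6],[[0,0,0],[0,0,0],0.6],[[0,0,-0.001],[0,0,0],0.6],[[0,0,-0.001],[0,0,0],0.6],[[0,0,-0.04],[0,0,0],0.6],[[0,0,-0.09],[0,0,0],0.6],[[0,0,-0.14],[0,0,0],0.6]]}}

```text
time_s: 12.8
tool_pos: [0.4927, -0.2165, 0.1639]
tool_rot: [0.16, 0.987, 0.0, -0.001]
wrist_force: [1.5, -0.5, 0.5]
gripper_width: 0.0376
grip_force: 0.0
```

Request:
{"op": "move_arm", "data": {"steps": [[[0,0,-0.05],[0,0,0],0.6],[[0,0,-0.1],[0,0,0],0.6],[[0,0,-0.15],[0,0,0],0.6],[[0,0,-0.15],[0,0,0],0.6],[[0,0,-0.15],[0,0,0],0.6]]}}

```text
time_s: 13.3
tool_pos: [0.4939, -0.2172, 0.3148]
tool_rot: [0.16, 0.987, -0.001, 0.002]
wrist_force: [-0.3, -0.2, 0.6]
gripper_width: 0.0377
grip_force: 0.0
```

```bash
python3 - <<'E'
from h import *
st=ctrl.read_state();p=np.load("p.npy");print(st["tool_pos"],st["qpos"])
cv2.imwrite("pics/w3.png",ctrl.grab_frame("wrist"))
t=np.array([.6225,-.2600,.151+.17]);print(move(t,p[2]+np.pi/2,st))
E
```

```text
[ 0.49394586 -0.21717698  0.314777  ] [-5.19403931e-01  6.56579506e-02  1.17892347e+00  1.25373080e-04
  1.89293481e+00 -1.76943563e+00]
(array([-1.35522865e-01, -1.16192781e-04, -5.67820949e-03]), array([0.00262117, 0.0036958 , 1.57281293]))
```

View pics/w3.png

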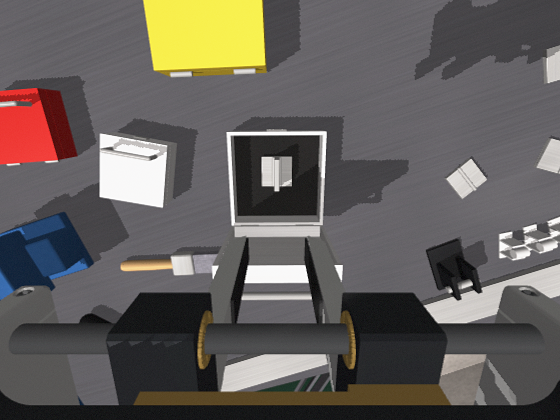

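The tee stands upright and centred in the case at (277,172). The lid is still upright, with its edge near (278,270). Next I'll return above the handle with a narrow opening.

Request:
{"op": "move_arm", "data": {"steps": [[[-0.05,0,-0.006],[0,0,0.15],0.73],[[-0.1,0,-0.006],[0,0,0.3],0.73],[[-0.1355,0,-0.006],[0,0,1.573],0.73],[[-0.1355,0,-0.006],[0,0,1.573],0.73],[[-0.1355,0,-0.006],[0,0,1.573],0.73],[[-0.1355,0,-0.006],[0,0,1.573],0.73],[[-0.1355,0,-0.006],[0,0,1.573],0.73],[[-0.1355,0,-0.006],[0,0,1.573],0.73]]}}

```text
time_s: 14.15
tool_pos: [0.6215, -0.2593, 0.3151]
tool_rot: [0.691, 0.722, -0.001, -0.003]
wrist_force: [0.0, -0.1, 0.4]
gripper_width: 0.0251
grip_force: 0.0
```

```bash
python3 - <<'E'
from h import *
st=ctrl.read_state();p=np.load("p.npy");print(st["tool_pos"])
print(move([.6225,-.2600,.321],p[2]+np.pi/2,st))
E
```

```text
[ 0.62148133 -0.25932075  0.31514008]
(array([-0.00070429,  0.00095628, -0.00586747]), array([-0.00592673, -0.00221081,  0.36660214]))
```

Request:
{"op": "move_arm", "data": {"steps": [[[0,0,0],[0,0,0.367],0.73],[[0,0,0],[0,0,0.367],0.73],[[0,0,0],[0,0,0.367],0.73],[[0,0,0],[0,0,0.367],0.73],[[0,0,0],[0,0,0.367],0.73]]}}

```text
time_s: 14.65
tool_pos: [0.6216, -0.2594, 0.3166]
tool_rot: [0.809, 0.587, -0.001, -0.002]
wrist_force: [0.2, -0.3, 0.3]
gripper_width: 0.0256
grip_force: 0.0
```

```bash
python3 - <<'E'
from h import *
st=ctrl.read_state();p=np.load("p.npy");print(st["tool_pos"],st["tool_rot"])
print(move([.6225,-.2600,.152],p[2]+np.pi/2,st))
E
```

```text
[ 0.62159623 -0.25942888  0.31655148] [ 0.80940964  0.58724087 -0.00086605 -0.00185584]
(array([-0.00039046,  0.0016981 ,  0.16454572]), array([-0.00402425, -0.0007631 ,  0.00724199]))
```

Request:
{"op": "move_arm", "data": {"steps": [[[0,0.001,0.05],[0,0,0.007],0.73],[[0,0.001,0.1],[0,0,0.007],0.73],[[0,0.001,0.12],[0,0,0.007],0.73],[[0,0.001,0.135],[0,0,0.007],0.73],[[0,0.001,0.15],[0,0,0.007],0.73],[[0,0.001,0.163],[0,0,0.007],0.73],[[0,0.001,0.163],[0,0,0.007],0.73]], "squeeze": 20}}

```text
time_s: 15.35
tool_pos: [0.6225, -0.2597, 0.1544]
tool_rot: [0.812, 0.584, -0.0, -0.001]
wrist_force: [-0.6, -0.0, -0.3]
gripper_width: 0.0254
grip_force: 0.0
```

Request:
{"op": "move_arm", "data": {"steps": [[[0,0,0],[0,0,0],1],[[0,0,0],[0,0,0],1],[[0,0,0],[0,0,0],1],[[0,0,0],[0,0,0],1],[[0,0,0],[0,0,0],1],[[0,0,0],[0,0,0],1]]}}

```text
time_s: 15.95
tool_pos: [0.6235, -0.2603, 0.1575]
tool_rot: [0.812, 0.584, 0.001, 0.001]
wrist_force: [-1.2, 0.9, 5.3]
gripper_width: 0.009
grip_force: 20.0
```

```bash
python3 - <<'E'
from h import *
st=ctrl.read_state();p=np.load("p.npy");M=R.from_quat(st["tool_rot"])
print(st["tool_pos"],st["gripper_width"])
a=p.copy();a[3]=1.5;b=lidpts(a,[-.12,0,.057])[0]
for t in np.arange(1.4,-.03,-.1):
    a[3]=t;print(round(t,1),M.inv().apply(lidpts(a,[-.12,0,.057])[0]-b).round(4),lidpts(a,[-.12,0,.057]))
E
```

```text
[ 0.62353586 -0.26025806  0.15750499] 0.008977289045560385
1.4 [-0.     -0.0126 -0.0042] [[ 0.60966815 -0.25486814  0.17344209]]
1.3 [-0.     -0.0255 -0.0072] [[ 0.59738524 -0.25076028  0.17637442]]
1.2 [-0.0001 -0.0387 -0.0089] [[ 0.58488606 -0.24658009  0.17799908]]
1.1 [-0.0001 -0.052  -0.0092] [[ 0.57229551 -0.24236934  0.17829986]]
1.0 [-0.0001 -0.0652 -0.0082] [[ 0.55973937 -0.2381701   0.17727375]]
0.9 [-0.0001 -0.0783 -0.0059] [[ 0.54734312 -0.23402433  0.174931  ]]
0.8 [-0.0001 -0.0911 -0.0023] [[ 0.5352306  -0.22997346  0.17129501]]
0.7 [-1.000e-04 -1.034e-01  2.500e-03] [[ 0.52352285 -0.22605795  0.16640213]]
0.6 [-1.000e-04 -1.152e-01  8.600e-03] [[ 0.51233685 -0.22231693  0.16030123]]
0.5 [-0.0002 -0.1264  0.0158] [[ 0.50178435 -0.21878778  0.15305327]]
0.4 [-0.0002 -0.1368  0.0241] [[ 0.4919708  -0.21550577  0.14473068]]
0.3 [-0.0002 -0.1463  0.0334] [[ 0.48299424 -0.21250368  0.1354166 ]]
0.2 [-0.0002 -0.1548  0.0436] [[ 0.47494439 -0.2098115   0.12520411]]
0.1 [-0.0002 -0.1622  0.0546] [[ 0.46790165 -0.20745615  0.11419525]]
-0.0 [-0.0002 -0.1686  0.0663] [[ 0.46193641 -0.20546115  0.1025    ]]
```

Request:
{"op": "move_arm", "data": {"steps": [[[0,-0.0126,-0.0042],[0,0,0],1],[[0,-0.0255,-0.0072],[0,0,0],1],[[0,-0.0387,-0.0089],[0,0,0],1],[[0,-0.052,-0.0092],[0,0,0],1],[[0,-0.0652,-0.0082],[0,0,0],1],[[0,-0.0783,-0.0059],[0,0,0],1],[[0,-0.0911,-0.0023],[0,0,0],1],[[0,-0.1034,0.0025],[0,0,0],1]]}}

```text
time_s: 16.75
tool_pos: [0.526, -0.2284, 0.1556]
tool_rot: [0.812, 0.584, 0.001, 0.003]
wrist_force: [1.4, -2.7, 3.5]
gripper_width: 0.0092
grip_force: 20.0
```

Request:
{"op": "move_arm", "data": {"steps": [[[0,-0.0118,0.0061],[0,0,0],1],[[0,-0.023,0.0133],[0,0,0],1],[[0,-0.0334,0.0216],[0,0,0],1],[[0,-0.0429,0.0309],[0,0,0],1],[[0,-0.0514,0.0411],[0,0,0],1],[[0,-0.0588,0.0521],[0,0,0],1],[[0,-0.062,0.058],[0,0,0],1],[[0,-0.062,0.058],[0,0,0],1]]}}

```text
time_s: 17.55
tool_pos: [0.4641, -0.2079, 0.0942]
tool_rot: [0.812, 0.584, -0.002, -0.001]
wrist_force: [-4.5, -4.3, -1.0]
gripper_width: 0.0094
grip_force: 20.0
```

```bash
python3 - <<'E'
from h import *
st=ctrl.read_state();p=np.load("p.npy");M=R.from_quat(st["tool_rot"]);print(M.inv().apply(np.array([.46194,-.20546,.0835])-st["tool_pos"]))
E
```

```text
[ 0.00168938 -0.00280636  0.01068741]
```

Request:
{"op": "move_arm", "data": {"steps": [[[0,-0.0015,0.003],[0,0,0],1],[[0,-0.003,0.006],[0,0,0],1],[[0,-0.003,0.006],[0,0,0],1]]}}

```text
time_s: 17.85
tool_pos: [0.4617, -0.2071, 0.089]
tool_rot: [0.812, 0.584, -0.002, -0.001]
wrist_force: [-5.1, -2.5, 2.0]
gripper_width: 0.0093
grip_force: 20.0
```

Request:
{"op": "move_arm", "data": {"steps": [[[0,0,0.003],[0,0,0],1],[[0,0,0.003],[0,0,0],1],[[0,0,0.005],[0,0,0],1],[[0,0,0.005],[0,0,0],1]]}}

```text
time_s: 18.25
tool_pos: [0.4606, -0.2068, 0.0862]
tool_rot: [0.812, 0.584, -0.003, -0.002]
wrist_force: [-11.8, 0.3, 13.0]
gripper_width: 0.0091
grip_force: 20.0
```

The reaction rises to 13 N, so the lid has probably seated. I'll open, lift, and then press the bar top with closed fingers to be sure.

Request:
{"op": "move_arm", "data": {"steps": [[[0,0,0],[0,0,0],0.7],[[0,0,0],[0,0,0],0.7],[[0,0,0],[0,0,0],0.7],[[0,0,-0.03],[0,0,0],0.7],[[0,0,-0.05],[0,0,0],1],[[0,0,-0.05],[0,0,0],1],[[0,0,-0.05],[0,0,0],1],[[0,0,-0.05],[0,0,0],1]]}}

```text
time_s: 19.05
tool_pos: [0.4626, -0.2057, 0.1326]
tool_rot: [0.812, 0.584, -0.0, -0.001]
wrist_force: [0.8, 0.8, -0.1]
gripper_width: 0.0014
grip_force: 0.0
```

```bash
python3 - <<'E'
from h import *
st=ctrl.read_state();print(st["gripper_width"],R.from_quat(st["tool_rot"]).inv().apply(np.array([.46194,-.20546,.1075])-st["tool_pos"]))
E
```

```text
0.001447533993744484 [ 2.64888603e-06 -6.26926627e-04  2.51491420e-02]
```

Request:
{"op": "move_arm", "data": {"steps": [[[0,0,0.01],[0,0,0],1],[[0,0,0.018],[0,0,0],1],[[0,0,0.021],[0,0,0],1],[[0,0,0.024],[0,0,0],1],[[0,0,0.026],[0,0,0],1],[[0,0,0.028],[0,0,0],1],[[0,0,0.028],[0,0,0],1]]}}

```text
time_s: 19.75
tool_pos: [0.4633, -0.2063, 0.1076]
tool_rot: [0.812, 0.584, 0.0, 0.0]
wrist_force: [-1.7, 1.1, 4.2]
gripper_width: 0.0008
grip_force: 2.1
```

Request:
{"op": "move_arm", "data": {"steps": [[[0,0,0.002],[0,0,0],1],[[0,0,0.003],[0,0,0],1],[[0,0,0.004],[0,0,0],1],[[0,0,0.004],[0,0,0],1]]}}

```text
time_s: 20.15
tool_pos: [0.4634, -0.2064, 0.1072]
tool_rot: [0.812, 0.584, 0.0, 0.001]
wrist_force: [-7.6, 3.7, 18.8]
gripper_width: 0.0004
grip_force: 8.9
```

Request:
{"op": "move_arm", "data": {"steps": [[[0,0,-0.05],[0,0,0],1],[[0,0,-0.1],[0,0,0],1],[[0,0,-0.15],[0,0,0],1],[[0.05,0,-0.18],[0,0,0],1],[[0.1,0,-0.18],[0,0,0],1],[[0.15,0,-0.18],[0,0,0],1],[[0.2,0,-0.18],[0,0,0],1],[[0.2,0,-0.18],[0,0,0],1]]}}

```text
time_s: 20.95
tool_pos: [0.528, -0.012, 0.2824]
tool_rot: [0.81, 0.587, 0.001, -0.001]
wrist_force: [0.1, -0.9, -1.2]
gripper_width: 0.0008
grip_force: 0.0
```

```bash
python3 - <<'E'
from h import *
t=ctrl.grab_frame("top");s=ctrl.grab_frame("scene")
def c(im,u,v,w,h,k): return cv2.resize(im[v:v+h,u:u+w],None,fx=k,fy=k,interpolation=cv2.INTER_CUBIC)
cv2.imwrite("pics/c4.png",np.hstack([c(t,240,130,100,100,4),c(s,220,200,100,100,4)]))
p=np.load("p.npy");p[3]=0
L=np.array([[0,.075,.022],[0,-.075,.022],[-.15,.075,.022],[-.15,-.075,.022],[-.12,.05,.057],[-.12,-.05,.057]])
for th in(0,.06):
    p[3]=th;print(((proj(cam("scene"),lidpts(p,L))-[220,200])*4+[400,0]).round(),((proj(cam("top"),lidpts(p,L))-[240,130])*4).round())
E
```

```text
[[737. 267.]
 [499. 314.]
 [678.  90.]
 [456. 131.]
 [652.  95.]
 [499. 124.]] [[138.  83.]
 [334. 149.]
 [ 72. 278.]
 [268. 345.]
 [118. 246.]
 [252. 292.]]
[[737. 269.]
 [500. 316.]
 [679.  83.]
 [456. 124.]
 [653.  92.]
 [500. 121.]] [[139.  81.]
 [334. 147.]
 [ 72. 275.]
 [270. 342.]
 [119. 241.]
 [255. 286.]]
```

View pics/c4.png

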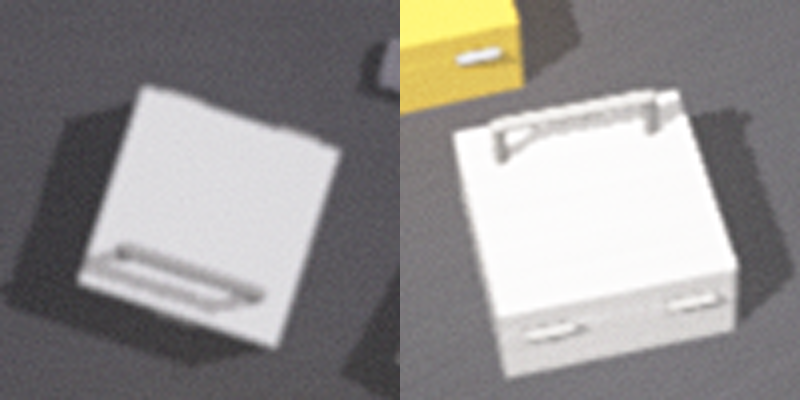

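The lid is shut. Its front corners in the scene view, (678,90) and (455,132), match the 0 rad prediction, and the bar stopped hard under 19 N of force at its shut height. The arm is clear, so I'm handing in.

```bash
python3 -c "
from cell import ctrl
print(ctrl.close_job())"
```

```text
the job is handed in; nothing more can be done
None
```

I opened the lid of the large silver case to about 1.5 rad, stood the tee sample centred on its floor and released it, then shut the lid and handed the job in at about 21 s; the hand-in returned no verdict.

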